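# Line up the ring cones with a straightedge

### The job

Take the long aluminium straightedge by its wooden grip and with its long edge push the three small display cones across the cutting mat, up to the white line ruled on it, so that they stand upright in a straight row just past the line, the near side of every wooden foot on the line. Move the cones only with the straightedge, never with the gripper. Then draw the straightedge back about a hand's breadth from the cones, to the side it came from, and leave it lying flat on the mat, let go.

Things in the scene. Friction and masses are not known exactly. Their poses are not given: they have to be found in the camera images.
- straightedge: Aluminium bar 340 (its x) x 70 (y) x 16 mm, both long edges straight and alike; on its middle a wooden grip 100 mm long (x), 26 wide (y), 40 high, top 56 mm above the underside. About 0.5 kg. Origin: centre of the underside, z up. Starts flat on the mat, on the -y side of the cones, turned up to 0.3 rad from the line. The short sanding block with a similar grip is not it.
- cone1: The lowest on the mat's x axis of the three small display cones in the row: white cone on a round wooden foot, 75 mm tall over all, foot 56 mm diameter and 15 mm high, cone 40 mm wide where it meets the foot and tapering to the top; about 130 g, stands loose on the mat. Origin: centre of the foot's underside, z up.
- cone2: The middle one of the three small display cones in the row: white cone on a round wooden foot, 75 mm tall over all, foot 56 mm diameter and 15 mm high, cone 40 mm wide where it meets the foot and tapering to the top; about 130 g, stands loose on the mat. Origin: centre of the foot's underside, z up.
- cone3: The highest on the mat's x axis of the three small display cones in the row: white cone on a round wooden foot, 75 mm tall over all, foot 56 mm diameter and 15 mm high, cone 40 mm wide where it meets the foot and tapering to the top; about 130 g, stands loose on the mat. Origin: centre of the foot's underside, z up.
- mat: Blue cutting mat fixed to the bench, 450 (its x) x 600 (y) x 3 mm; origin: centre of its underside. White line along x at y = +60 mm. Cones start 85 mm apart in x (within 100 mm of x = 0), centres at y -40 to +10 mm; push them in +y to y = +88 mm (near side of the feet on the line). A taller cone, tape roll and sanding block at y = +220 mm have no part.
Not all that is in view belongs to the job. Leave any turquoise look-alike of the cone3 alone.

How it is judged:
By the outcome, as a careful person would: the job done as asked, in the order asked, and still so for the second after the job is handed in, with the robot touching nothing.
It also fails if it takes over 42 s, if anything falls off the work surface, if the arm or the gripper's body presses on something with over 40 N, if the wrist force passes 120 N, or if a joint passes its speed limit or range.

### The arm

A 6-joint arm with a two-finger parallel gripper is mounted at the origin on the work surface. World frame = base frame: x ahead of the robot, y to its left, z up, the work surface at z = 0. Lengths are in mm, angles in rad, forces in N, time in s.
With the tool pointing down it reaches from about 300 to 750 mm from the base axis. Payload 8.5 kg.
Tool frame: the origin (TCP) lies at the very end of the fingers, on their centre line; the grasp point (between the pads) lies env.tcp_to_grasp behind it (env.tcp_to_grasp is the distance from the TCP to the grasp point, in mm); z points along the fingers, y is the line along which they close (so a half turn about z gives the same grasp; the last joint's range is limited). The gripper opens to 85 mm and grips with 20 to 120 N. Pads are 22 mm wide; open, the fingers measure 114 mm over their backs; the gripper's body (76 mm by 85 mm) begins 54 mm behind the grasp point. The pads swing forward as they close: fully open they stand 13 mm farther back than shut.
Start: joints at [-1.404, 0.381, 1.297, -0, 1.464, -0.215], TCP at [204.918, -510.381, 231.322] pointing down, gripper open.
Joint ranges: [-3.11, 3.11], [-0.89, 2.33], [0.22, 2.48], [-1.42, 4.56], [0.17, 2.85], [-2.88, 2.88]. Speed limits (rad/s): [2.39, 2.39, 3.14, 3.14, 3.14, 3.14].

### API

Orientations are given as [roll, pitch, yaw] about the fixed x, y, z axes, in that order (R = Rz(yaw) Ry(pitch) Rx(roll)).
In Python, from station import readout, cams, order, env gives the robot as it stands. The module is installed in compiled form; this text tells all that it offers.
- The arm moves only by the tool drive_tool, never from a script. Its argument "deltas" is a list of rows, each a list of 4 numbers: the shift along the tool's x, y, z in units of 25 mm (1.0 is 25 mm), then the turn about the tool's z in units of 10 degrees (1.0 is 10 degrees). In form: [[x, y, z, roll], ...]. A call has 1 to 20 rows; each row shifts and turns the commanded pose from where the row before left it, along the tool's axes as they then stand; what a row does not reach is not made up. A row lasts 1/8 s, in which the tool goes at most 62.5 mm and 10.7 degrees, less where a joint would pass 70% of its speed; a pose out of reach is approached as far as the arm can. A call is refused whole if a number of a shift passes 1 or a number of a turn 1, either way. A call with a gripper value outside its range is refused whole. "grip" is the gripper command: -1 is fully open, 1 is shut, values between are in proportion, set as the call begins (left out, the last holds). The fingers move at their own pace and stop on an object; the grip force is fixed at half the most. Time passes only in rows, so rows that do not move let the fingers close. It gives the time, the measured TCP pose, the force, the opening and the grip force at its end, in the units of the state.
- readout.sense(): the state, without advancing time (a new reading comes with each control period).
- cams.read_camera(name): name is "side" or "top" or "wrist"; returns a dict with "color" (384x512x3 uint8, red, green, blue), "range_z" (384x512 float32, mm along the optical axis (not along the pixel's ray), 0 where there is no reading), "intrinsics" (3x3 intrinsics, pixels), "rvec" (rotation vector, rad) and "tvec" (3), from world to camera coordinates, as OpenCV has them; the wrist camera has in their place "T_tool_cam" (4x4, takes a point from camera to tool coordinates, whose origin is the TCP and whose axes are the flange's). Camera axes: x right, y down, z forward; pixel columns grow to the right and rows downward; lengths in mm; the calibration is good to about 2 mm. A picture is of the moment at which its call begins: read the wrist's pose just before it.
- order.sign_off(): hands the job in; it is judged then, once.
The state is a dict: "t": time; "joints": joint angles; "joint_velocities": joint speeds; "joint_torque": joint torques, N m; "position": TCP position; "tool_rot": TCP orientation; "contact_force": force on the tool from outside, world axes, zero at the start; "ft_torque": the same for the moment, N m; "opening": finger opening in mm; "grip_force": force on a finger pad.
Only numpy, scipy, OpenCV 4.12 (cv2) and the standard library are available. Lean on these libraries where they do the work, as an engineer would, in place of code of your own. Each camera call takes 0.05 s, during which the arm holds its last target. There are 200 camera calls.

## Working session

There is one attempt and no reset: what is moved stays moved. The work goes in short steps, Python scripts to look and compute and a tool call to move; the robot and the scene stay as the last step left them, time stands still between calls to the robot, and variables do not carry over. Pictures are saved under pics/ and viewed, at most 10 in all, crops included, and the job is handed in when it is done.

Besides the shell and the picture viewer there is one more tool, called after "Call:" as name(argument=value, ...) on one line, values as JSON. drive_tool: Moves the arm, as the interface text tells. Its arguments: {"type":"object","properties":{"deltas":{"type":"array","items":{"type":"array","items":{"type":"number"}}},"grip":{"type":"number"}},"required":["deltas"]}

```bash
mkdir -p pics; cat > h.py <<'E'
import numpy as np, cv2
from station import readout, cams, order, env
def grab(n):
    c=cams.read_camera(n); return c
def world(c):
    K=c["intrinsics"];z=c["range_z"];v,u=np.mgrid[:384,:512]
    p=np.stack([(u-K[0,2])/K[0,0]*z,(v-K[1,2])/K[1,1]*z,z],-1)
    if "rvec" in c:
        R=cv2.Rodrigues(np.array(c["rvec"],float))[0]; return (p-np.array(c["tvec"]).ravel())@R
    return p
def save(c,f): cv2.imwrite("pics/"+f,cv2.cvtColor(c["color"],cv2.COLOR_RGB2BGR))
E
python3 - <<'E'
from h import *
print(readout.sense(),env.tcp_to_grasp)
a=grab("top");b=grab("side")
save({"color":a["color"]},"top.png");save(b,"side.png")
np.savez("top.npz",w=world(a),c=a["color"],z=a["range_z"])
print(a["rvec"],a["tvec"],a["intrinsics"])
E
```

```text
{'t': 0.0, 'joints': array([-1.40432513e+00,  3.81175233e-01,  1.29828633e+00, -5.28349149e-06,
        1.46360358e+00, -2.15293307e-01]), 'joint_velocities': array([-0.00041235, -0.00073894,  0.00041472, -0.00041838,  0.00142085,
       -0.00048341]), 'joint_torque': array([-1.30330747e-03, -4.48467028e+01, -2.31276995e+01, -2.37395470e-04,
        4.84433142e-03, -1.30041066e-06]), 'position': array([ 204.85513464, -510.09520845,  230.71431043]), 'tool_rot': array([-3.14015304e+00, -3.09442452e-04,  3.81764854e-01]), 'contact_force': array([-0.42553017, -0.04916499, -0.47222233]), 'ft_torque': array([ 0.04428657, -0.00204592, -0.00163447]), 'grip_force': 0.0, 'opening': 85.21938316145375} 18.700000000000003
[ 2.2378683  -2.18476116  0.109336  ] [-215.6225074   643.60565586  771.96156929] [[387.50271618   0.         254.3636243 ]
 [  0.         387.50271618 187.95915144]
 [  0.           0.           1.        ]]
```

View pics/top.png

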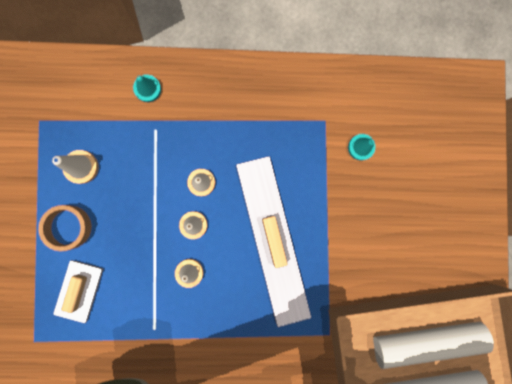

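View pics/side.png

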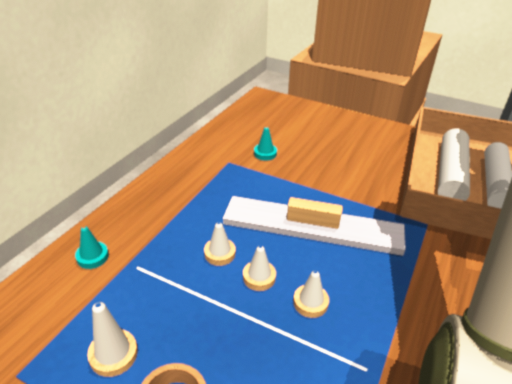

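The top view shows the bar's wooden grip at (275,241). The sanding block at (75,293) is the look-alike and gets rejected. The cones stand at (201,182), (193,225) and (189,273), and the line is at column 155. The tall cone at (78,165) and the turquoise cones at (147,88) and (362,147) stay untouched. The side view agrees: bar at (315,225) and three cones between it and the line.

```bash
cat >> h.py <<'E'
def plane(c,uv,z):
    R=cv2.Rodrigues(np.array(c["rvec"],float))[0];t=np.array(c["tvec"]).ravel()
    uv=np.asarray(uv,float).reshape(-1,2)
    d=np.c_[uv,np.ones(len(uv))]@np.linalg.inv(c["intrinsics"]).T@R; o=-R.T@t
    return o+d*((z-o[2])/d[:,2])[:,None]
def measure(c,boxes=True):
    hsv=cv2.cvtColor(c["color"],cv2.COLOR_RGB2HSV);H,S,V=cv2.split(hsv)
    blue=cv2.inRange(hsv,(100,120,30),(130,255,255)); wood=cv2.inRange(hsv,(12,60,120),(28,190,255)); white=cv2.inRange(hsv,(0,0,100),(180,60,255))
    return blue,wood,white
def blobs(c,m,z,amin=60):
    for k in cv2.findContours(m,cv2.RETR_EXTERNAL,cv2.CHAIN_APPROX_NONE)[0]:
        if cv2.contourArea(k)<amin: continue
        w=plane(c,k,z)[:,:2].astype(np.float32); (x,y),(a,b),t=cv2.minAreaRect(w)
        (ux,uy)=k[:,0].mean(0)
        if a<b:a,b,t=b,a,t+90
        print("px %d,%d"%(ux,uy),"xy %.1f %.1f size %.1f %.1f ang %.2f"%(x,y,a,b,(t+90)%180-90))
E
python3 - <<'E'
from h import *
c=grab("top"); blue,wood,white=measure(c); w=world(c)
for n,m,z,a in (("blue",blue,3,5000),("wood foot",wood,18,60),("wood grip z59",wood,59,60),("white z3",white,3,100),("white z19",white,19,100)):
    m=m.copy()
    if n!="blue": m[:, 330:]=0; m[:115]=0
    print(n); blobs(c,m,z,a)
for u,v in ((275,241),(250,180),(240,290),(201,182),(201,195),(155,220)): print(u,v,w[v,u].round(1))
im=cv2.resize(c["color"][110:345,130:340],None,fx=2.5,fy=2.5,interpolation=2); save({"color":im},"crop.png")
E
```

```text
blue
px 168,229 xy 563.8 -56.5 size 597.9 447.4 ang -88.19
wood foot
px 257,372 xy 292.5 -203.9 size 210.7 71.0 ang -89.72
px 71,294 xy 428.0 158.5 size 71.8 25.0 ang -13.57
px 188,272 xy 473.7 -71.4 size 53.5 53.0 ang -43.49
px 274,241 xy 540.5 -244.1 size 105.5 29.3 ang 15.85
px 192,224 xy 570.1 -76.8 size 52.9 52.8 ang 1.72
px 62,227 xy 559.6 184.8 size 90.8 86.2 ang -88.67
px 200,181 xy 658.4 -90.4 size 53.6 53.2 ang 1.65
px 81,166 xy 683.7 156.1 size 65.8 63.4 ang -88.52
px 137,213 xy 527.7 -25.8 size 674.3 535.7 ang -88.10
wood grip z59
px 257,372 xy 308.4 -202.0 size 199.9 67.3 ang -89.72
px 71,294 xy 437.0 141.7 size 68.1 23.7 ang -13.57
px 188,272 xy 480.3 -76.3 size 50.8 50.3 ang -43.49
px 274,241 xy 543.7 -240.2 size 100.0 27.8 ang 15.85
px 192,224 xy 571.8 -81.5 size 50.2 50.1 ang 1.72
px 62,227 xy 561.8 166.7 size 86.2 81.7 ang -88.67
px 200,181 xy 655.5 -94.4 size 50.8 50.4 ang 1.65
px 81,166 xy 679.5 139.4 size 62.4 60.1 ang -88.52
px 137,213 xy 531.5 -33.2 size 639.6 508.2 ang -88.10
white z3
px 188,273 xy 469.7 -68.0 size 35.9 33.5 ang -43.66
px 77,291 xy 430.8 153.5 size 115.0 69.5 ang -14.58
px 192,224 xy 569.5 -74.0 size 35.2 33.1 ang -88.73
px 200,181 xy 659.4 -87.8 size 35.4 33.6 ang -88.47
px 273,241 xy 541.3 -242.7 size 348.7 75.0 ang 15.54
px 72,165 xy 680.8 175.7 size 72.0 71.6 ang 19.74
px 154,229 xy 561.5 4.1 size 409.9 5.4 ang 1.73
white z19
px 188,273 xy 472.3 -70.0 size 35.2 32.9 ang -43.66
px 77,291 xy 434.2 147.2 size 112.7 68.2 ang -14.58
px 192,224 xy 570.1 -75.9 size 34.5 32.5 ang -88.73
px 200,181 xy 658.3 -89.4 size 34.7 32.9 ang -88.47
px 273,241 xy 542.5 -241.2 size 341.8 73.5 ang 15.54
px 72,165 xy 679.2 168.9 size 70.6 70.2 ang 19.74
px 154,229 xy 562.3 0.7 size 401.8 5.3 ang 1.73
275 241 [ 544.1 -241.2   59.3]
250 180 [ 664.9 -190.8   20.6]
240 290 [ 437.9 -176.     4.4]
201 182 [654.6 -95.5  71.1]
201 195 [631.8 -90.9  15.8]
155 220 [578.1   3.7   2.1]
```

View pics/crop.png

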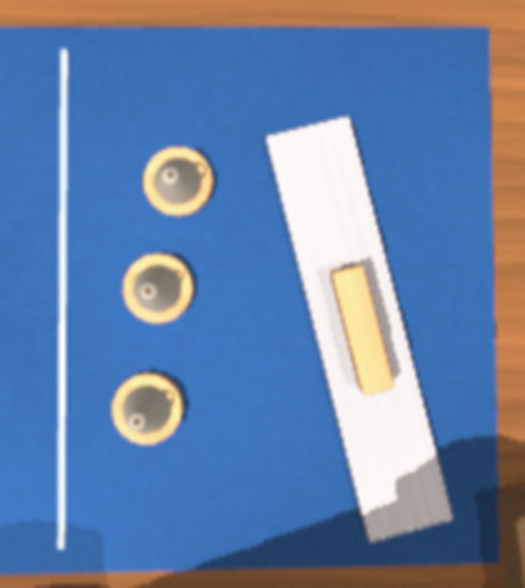

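Call:
drive_tool(deltas=[[0.5,-0.2,0,0.635],[0.9,-0.38,0,0],[0.9,-0.38,0,0],[0.9,-0.38,0,0],[0.9,-0.38,0,0],[0.9,-0.38,0,0],[0.9,-0.38,0,0],[0.9,-0.38,0,0],[0.9,-0.38,0,0],[0.9,-0.38,0,0],[0.9,-0.38,0.2,0],[0.9,-0.38,0.3,0],[0.9,-0.38,0.5,0],[0.9,-0.38,0.5,0],[0.9,-0.38,0.5,0],[0.9,-0.38,0.5,0],[0.9,-0.38,0.5,0],[0.9,-0.38,0.5,0],[0,0,0,0]])

```text
t: 2.52
position: [540.3, -241.9, 142.6]
tool_rot: [-3.14, 0.001, 0.273]
contact_force: [-0.6, 0.6, 0.7]
opening: 85.5
grip_force: 0.0
```

```bash
cat >> h.py <<'E'
from scipy.spatial.transform import Rotation as Ro
def wristcam():
    s=readout.sense(); c=grab("wrist")
    T=np.eye(4);T[:3,:3]=Ro.from_euler("xyz",s["tool_rot"]).as_matrix();T[:3,3]=s["position"]
    M=np.linalg.inv(T@np.array(c["T_tool_cam"]))
    c["rvec"]=cv2.Rodrigues(M[:3,:3])[0];c["tvec"]=M[:3,3]
    return s,c
E
python3 - <<'E'
from h import *
s,c=wristcam(); print(s["t"],s["position"].round(1),s["tool_rot"].round(4))
blue,wood,white=measure(c); save(c,"w1.png")
print("grip");blobs(c,wood,59,300);print("bar");blobs(c,white,19,300)
E
```

```text
2.525 [ 540.3 -241.9  142.6] [-3.1397e+00  1.4000e-03  2.7300e-01]
grip
px 167,359 xy 391.4 -210.6 size 34.6 29.8 ang 43.06
px 351,318 xy 468.2 -346.4 size 39.9 23.5 ang 2.03
px 40,193 xy 502.4 -95.4 size 45.9 31.6 ang 76.40
px 254,189 xy 544.5 -240.8 size 99.9 25.5 ang 15.41
px 59,88 xy 577.6 -100.5 size 45.9 43.3 ang 14.86
px 474,168 xy 579.3 -362.9 size 235.5 101.4 ang 28.14
px 92,3 xy 631.9 -116.2 size 30.4 5.9 ang -74.43
bar
px 24,205 xy 470.1 -66.2 size 55.7 47.6 ang 3.12
px 39,87 xy 572.8 -67.3 size 56.2 55.2 ang 74.74
px 254,170 xy 524.2 -246.4 size 301.2 71.4 ang 15.68
```

View pics/w1.png

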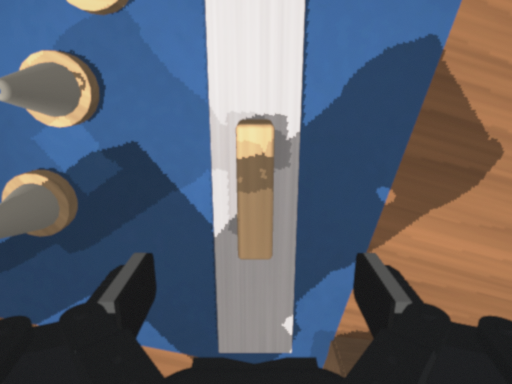

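The wrist view shows the long bar's grip at (254,189), centred under the tool. The fix is only 4 mm in x. Descending now.

Call:
drive_tool(deltas=[[0.17,0,0.6,0],[0,0,0.8,0],[0,0,0.8,0],[0,0,0.8,0],[0,0,0.6,0],[0,0,0.5,0],[0,0,0.4,0],[0,0,0.2,0],[0,0,0,0]])

```text
t: 3.7
position: [544.1, -242.0, 26.3]
tool_rot: [-3.142, 0.0, 0.271]
contact_force: [0.6, 0.9, 0.2]
opening: 85.5
grip_force: 0.0
```

Call:
drive_tool(deltas=[[0,0,0,0],[0,0,0,0],[0,0,0,0],[0,0,0,0],[0,0,0,0],[0,0,0,0],[0,0,0,0],[0,0,0,0]], grip=1)

```text
t: 4.7
position: [544.2, -242.1, 26.7]
tool_rot: [3.141, -0.0, 0.271]
contact_force: [-1.1, 1.1, 5.4]
opening: 25.1
grip_force: 61.2
```

Call:
drive_tool(deltas=[[0,0,0,0.35],[0,0,0,0.35],[0,0,0,0.35],[0,0,0,0.327],[0.2,-0.3,0,0],[0.3,-0.4,0,0],[0.3,-0.4,0,0],[0.2,-0.4,0,0],[0,-0.4,0,0],[0,-0.1,0,0],[0,0,0,0]])

```text
t: 6.08
position: [567.9, -191.2, 26.7]
tool_rot: [3.141, -0.001, 0.031]
contact_force: [2.7, -0.9, 5.2]
opening: 25.0
grip_force: 61.4
```

```bash
python3 - <<'E'
from h import *
s,c=wristcam(); print(s["t"],s["position"].round(1),s["tool_rot"].round(4))
t=grab("top")
im=np.vstack([c["color"],t["color"]]); save({"color":cv2.resize(im,None,fx=.78,fy=.78)},"w2.png")
for n,c in(("w",c),("t",t)):
  blue,wood,white=measure(c); print(n)
  if n=="t": 
    for m in(wood,white): m[:,330:]=0;m[:115]=0
  print("grip");blobs(c,wood,59,300);print("bar");blobs(c,white,19,300);print("line");blobs(c,white,3,100)
E
```

```text
6.075 [ 567.9 -191.2   26.7] [ 3.1414e+00 -1.2000e-03  3.0700e-02]
w
grip
px 37,277 xy 573.0 -110.8 size 19.2 5.8 ang -62.53
px 40,209 xy 599.6 -116.4 size 32.7 13.0 ang 45.14
px 259,266 xy 577.4 -190.9 size 80.4 25.4 ang 2.04
px 49,61 xy 647.9 -125.5 size 38.3 18.7 ang -33.52
bar
px 23,250 xy 565.8 -81.2 size 46.8 27.7 ang -10.63
px 254,135 xy 614.7 -189.7 size 123.0 70.5 ang 1.72
px 25,43 xy 656.2 -96.7 size 36.3 24.7 ang -10.63
line
px 290,343 xy 498.6 -215.3 size 18.7 5.7 ang 1.24
px 218,343 xy 497.3 -171.5 size 18.7 5.9 ang 2.41
px 23,250 xy 557.7 -69.8 size 51.7 30.6 ang -10.63
px 254,135 xy 611.7 -189.8 size 136.1 77.9 ang 1.72
px 25,43 xy 657.7 -86.9 size 40.2 27.3 ang -10.63
t
grip
px 285,362 xy 317.8 -257.1 size 185.8 86.5 ang -89.45
px 71,294 xy 436.8 141.9 size 67.6 24.4 ang -13.89
px 62,227 xy 561.8 166.7 size 86.2 81.7 ang -88.67
px 200,181 xy 655.5 -94.4 size 50.8 50.4 ang 1.65
px 81,166 xy 679.5 139.4 size 62.4 60.1 ang -88.52
px 134,209 xy 531.1 -33.2 size 639.6 509.0 ang -88.10
bar
px 77,291 xy 434.1 147.5 size 113.0 68.2 ang -14.76
px 72,165 xy 679.2 168.9 size 70.6 70.2 ang 19.74
px 202,263 xy 492.1 -138.8 size 510.0 348.9 ang -5.86
line
px 77,291 xy 430.8 153.8 size 115.3 69.6 ang -14.76
px 192,225 xy 569.5 -75.1 size 37.2 33.1 ang -88.83
px 200,181 xy 659.4 -87.8 size 35.4 33.6 ang -88.47
px 72,165 xy 680.8 175.7 size 72.0 71.6 ang 19.74
px 202,263 xy 489.9 -138.2 size 520.3 355.9 ang -5.86
```

View pics/w2.png

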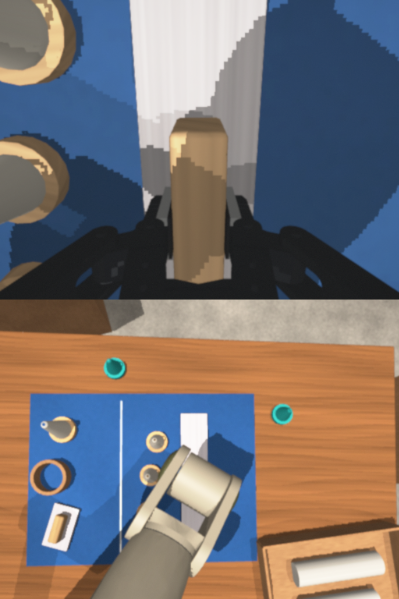

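Bar aligned with the line and firmly gripped, and the cones are untouched in front of it. Now pushing most of the way.

Call:
drive_tool(deltas=[[0,-0.3,0,0],[0,-0.4,0,0],[0,-0.4,0,0],[0,-0.2,0,0],[0,-0.2,0,0],[0,-0.2,0,0],[0,-0.2,0,0],[0,-0.2,0,0],[0,-0.2,0,0],[0,-0.2,0,0],[0,-0.2,0,0],[0,-0.3,0,0],[0,-0.3,0,0],[0,-0.3,0,0],[0,-0.3,0,0],[0,-0.3,0,0],[0,-0.3,0,0],[0,-0.3,0,0],[0,-0.3,0,0],[0,-0.2,0,0]])

```text
t: 8.68
position: [563.8, -59.8, 26.7]
tool_rot: [3.14, -0.001, 0.03]
contact_force: [-0.0, -8.1, 6.6]
opening: 25.5
grip_force: 61.3
```

```bash
cat > look.py <<'E'
import sys
from h import *
s,c=wristcam(); print(s["t"],s["position"].round(1),s["tool_rot"].round(4))
t=grab("top");d=grab("side")
if len(sys.argv)>1:
  im=np.vstack([np.hstack([c["color"],t["color"]]),np.hstack([d["color"],d["color"]*0])]); save({"color":cv2.resize(im,None,fx=.78,fy=.78)},sys.argv[1])
# line and bar front-edge in wrist: per-row transitions
hsv=cv2.cvtColor(c["color"],cv2.COLOR_RGB2HSV)
blue,wood,white=measure(c)
for n,c in(("wrist",c),("top",t),("side",d)):
  blue,wood,white=measure(c)
  if n=="top":
    for m in(wood,white): m[:,330:]=0;m[:115]=0
  print(n,"feet18");blobs(c,wood,18,300);print("bar19");blobs(c,white,19,300);print("line3");blobs(c,white,3,60)
E
python3 look.py w3.png
```

```text
8.675 [563.8 -59.8  26.7] [ 3.1398e+00 -1.1000e-03  3.0500e-02]
wrist feet18
px 131,226 xy 570.5 1.3 size 55.5 49.7 ang 49.04
px 259,263 xy 549.7 -60.1 size 111.0 34.8 ang 1.76
px 119,63 xy 646.7 0.3 size 55.6 34.0 ang -59.47
bar19
px 95,250 xy 551.7 15.9 size 84.3 47.0 ang -25.27
px 254,136 xy 610.5 -58.2 size 123.2 70.5 ang 1.76
px 86,72 xy 646.1 5.2 size 82.5 50.3 ang 38.80
line3
px 147,378 xy 465.7 2.3 size 13.8 5.1 ang -40.07
px 290,343 xy 494.5 -83.8 size 18.7 5.6 ang 1.31
px 218,343 xy 493.2 -40.1 size 18.7 5.9 ang 2.63
px 95,250 xy 542.5 23.6 size 93.2 52.0 ang -25.27
px 254,136 xy 607.6 -58.3 size 136.2 78.0 ang 1.76
px 86,72 xy 646.9 11.8 size 91.3 55.7 ang 38.80
top feet18
px 237,362 xy 301.5 -166.9 size 386.1 91.1 ang -89.45
px 62,227 xy 559.6 184.8 size 90.9 86.2 ang -88.67
px 153,182 xy 655.8 7.2 size 53.3 52.6 ang 2.05
px 81,166 xy 683.7 155.1 size 63.8 63.4 ang -88.52
px 141,182 xy 530.0 -25.8 size 674.3 531.1 ang -88.10
bar19
px 192,294 xy 439.5 -72.2 size 95.0 54.0 ang 1.75
px 72,165 xy 679.2 168.9 size 70.6 70.2 ang 19.74
px 133,251 xy 478.1 46.6 size 572.8 233.9 a
[... 703 characters left out ...]
9
bar19
px 106,337 xy 715.8 150.3 size 112.6 67.4 ang -15.64
px 244,291 xy 575.3 -35.9 size 371.8 133.2 ang 5.38
px 286,116 xy 721.6 -610.3 size 236.8 222.5 ang 73.05
px 120,96 xy 1249.2 -881.0 size 1755.2 1271.5 ang -37.09
line3
px 336,356 xy 401.8 1.0 size 85.6 11.5 ang 0.67
px 260,323 xy 525.3 3.2 size 44.7 15.7 ang 15.77
px 106,337 xy 726.2 143.9 size 115.8 69.3 ang -15.64
px 243,251 xy 625.2 -116.2 size 56.4 15.4 ang -80.37
px 244,291 xy 581.8 -47.5 size 382.2 136.9 ang 5.38
px 261,204 xy 661.5 -251.3 size 81.3 26.5 ang 25.53
px 441,185 xy 350.2 -511.3 size 76.3 18.3 ang -78.96
px 286,116 xy 732.2 -638.0 size 243.5 228.8 ang 73.05
px 120,96 xy 1274.6 -916.3 size 1804.4 1307.1 ang -37.09
```

View pics/w3.png

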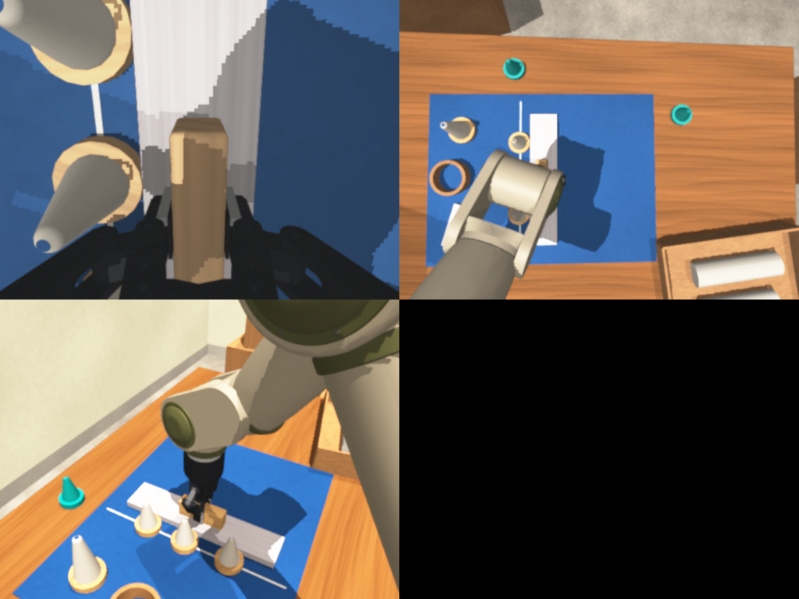

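The cones stand upright in a row against the bar, about 28 mm short. The line is visible in the wrist view at around (124,141), so I'll measure the gap there and in the top view.

```bash
python3 - <<'E'
from h import *
s,c=wristcam();t=grab("top")
def mat(p): 
    d=p[:,:2]-[563.8,-56.5];a=.0306; return np.c_[d[:,0]*np.cos(a)+d[:,1]*np.sin(a),-d[:,0]*np.sin(a)+d[:,1]*np.cos(a)]
for n,cc,rows in(("wrist",c,range(120,166,6)),("top",t,range(135,165,3))):
  w=measure(cc)[2]
  for r in rows:
    x=np.flatnonzero(w[r]); x=x[(x<330)&(x>100)]
    g=np.split(x,np.flatnonzero(np.diff(x)>2)+1); g=[(k[0],k[-1]) for k in g if len(k)>1]
    if len(g)>1:
      k=g[0];print(n,r,g,"line",mat(plane(cc,[[np.mean(k),r]],3)).round(1),"bar edges",mat(plane(cc,[[g[1][0]-.5,r],[g[-1][1]+.5,r]],19)).round(1).tolist())
E
```

```text
wrist 120 [(np.int64(119), np.int64(128)), (np.int64(174), np.int64(329))] line [[60.2 60.3]] bar edges [[61.5, 32.5], [61.5, -35.6]]
wrist 126 [(np.int64(120), np.int64(129)), (np.int64(174), np.int64(329))] line [[57.4 60.2]] bar edges [[59.0, 32.7], [58.9, -35.8]]
wrist 132 [(np.int64(120), np.int64(129)), (np.int64(175), np.int64(329))] line [[54.5 60.5]] bar edges [[56.4, 32.4], [56.3, -35.9]]
wrist 138 [(np.int64(121), np.int64(130)), (np.int64(175), np.int64(329))] line [[51.6 60.3]] bar edges [[53.7, 32.6], [53.7, -36.1]]
wrist 144 [(np.int64(122), np.int64(131)), (np.int64(176), np.int64(329))] line [[48.6 60.2]] bar edges [[51.1, 32.3], [51.0, -36.3]]
wrist 150 [(np.int64(122), np.int64(131)), (np.int64(176), np.int64(329))] line [[45.7 60.5]] bar edges [[48.4, 32.5], [48.3, -36.4]]
wrist 156 [(np.int64(123), np.int64(132)), (np.int64(177), np.int64(226)), (np.int64(283), np.int64(329))] line [[42.6 60.3]] bar edges [[45.7, 32.2], [45.6, -36.6]]
wrist 162 [(np.int64(124), np.int64(132)), (np.int64(177), np.int64(223)), (np.int64(286), np.int64(329))] line [[39.6 60.4]] bar 
[... 151 characters left out ...]
.8], [165.8, -39.9]]
top 150 [(np.int64(154), np.int64(156)), (np.int64(167), np.int64(202))] line [[162.2  60.5]] bar edges [[159.7, 33.7], [159.6, -39.9]]
top 153 [(np.int64(154), np.int64(156)), (np.int64(167), np.int64(202))] line [[155.9  60.5]] bar edges [[153.5, 33.7], [153.3, -39.9]]
top 156 [(np.int64(154), np.int64(156)), (np.int64(167), np.int64(202))] line [[149.6  60.4]] bar edges [[147.3, 33.7], [147.1, -39.9]]
top 159 [(np.int64(154), np.int64(156)), (np.int64(167), np.int64(202))] line [[143.3  60.4]] bar edges [[141.1, 33.6], [140.9, -39.9]]
top 162 [(np.int64(154), np.int64(156)), (np.int64(167), np.int64(202))] line [[136.9  60.4]] bar edges [[134.9, 33.6], [134.7, -39.9]]
```

Call:
drive_tool(deltas=[[0,-0.15,0,0],[0,-0.2,0,0],[0,-0.2,0,0],[0,-0.15,0,0],[0,-0.12,0,0],[0,-0.1,0,0],[0,-0.08,0,0],[0,-0.04,0,0],[0,0,0,0],[0,0,0,0]])

```text
t: 10.18
position: [563.1, -33.9, 26.7]
tool_rot: [3.14, -0.001, 0.03]
contact_force: [-0.3, -6.7, 6.1]
opening: 25.0
grip_force: 61.4
```

```bash
cat > gap.py <<'E'
from h import *
s,c=wristcam();t=grab("top");print(s["t"],s["position"],s["tool_rot"])
def mat(p): 
    d=p[:,:2]-[563.8,-56.5];a=.0306; return np.c_[d[:,0]*np.cos(a)+d[:,1]*np.sin(a),-d[:,0]*np.sin(a)+d[:,1]*np.cos(a)]
for n,cc,rows in(("wrist",c,range(120,166,9)),("top",t,range(135,165,5))):
  w=measure(cc)[2]
  for r in rows:
    x=np.flatnonzero(w[r]); x=x[(x<330)&(x>100)]
    g=np.split(x,np.flatnonzero(np.diff(x)>1)+1); g=[(int(k[0]),int(k[-1])) for k in g if len(k)>1]
    if g: print(n,r,g,"line",mat(plane(cc,[[g[0][0]+4.5*(n=="wrist")+1*(n=="top"),r]],3)).round(1).tolist(),"bar edges",mat(plane(cc,[[g[-1][0]-.5,r],[g[-1][1]+.5,r]],19)).round(1).tolist())
save({"color":np.hstack([cv2.resize(c["color"][60:300,60:300],None,fx=1.6,fy=1.6),cv2.resize(t["color"][130:290,90:250],None,fx=2.4,fy=2.4)])},"g%d.png"%int(s["t"]*10))
E
python3 gap.py; ls pics
```

```text
10.175 [563.05925618 -33.92719264  26.69886479] [ 3.14011497e+00 -1.04528709e-03  3.03109196e-02]
wrist 120 [(172, 329)] line [[60.3, 60.0]] bar edges [[61.6, 58.6], [61.5, -10.3]]
wrist 129 [(172, 329)] line [[56.0, 60.3]] bar edges [[57.8, 58.9], [57.7, -10.6]]
wrist 138 [(173, 329)] line [[51.6, 60.1]] bar edges [[53.8, 58.7], [53.7, -10.8]]
wrist 147 [(174, 329)] line [[47.2, 59.9]] bar edges [[49.8, 58.6], [49.7, -11.1]]
wrist 156 [(174, 225), (283, 329)] line [[42.7, 60.2]] bar edges [[45.7, 9.8], [45.6, -11.4]]
wrist 165 [(175, 221), (287, 329)] line [[38.1, 60.0]] bar edges [[41.5, 7.9], [41.5, -11.6]]
top 135 [(154, 156)] line [[193.9, 60.7]] bar edges [[190.8, 60.4], [190.8, 54.3]]
top 140 [(154, 156)] line [[183.3, 60.7]] bar edges [[180.4, 60.3], [180.4, 54.2]]
top 145 [(154, 156)] line [[172.8, 60.6]] bar edges [[170.0, 60.2], [170.0, 54.1]]
top 150 [(154, 190)] line [[162.2, 60.5]] bar edges [[159.7, 60.2], [159.6, -15.3]]
top 155 [(154, 189)] line [[151.7, 60.5]] bar edges [[149.4, 60.1], [149.2, -13.3]]
top 160 [(154, 189)] line [[141.2, 60.4]] bar edges [[139.1, 60.0], [138.9, -13.3]]
crop.png
g101.png
side.png
top.png
w1.png
w2.png
w3.png
```

Call:
drive_tool(deltas=[[0,-0.045,0,0],[0,-0.04,0,0],[0,0,0,0],[0,0,0,0],[0,0,0,0]])

```text
t: 10.9
position: [563.0, -31.8, 26.7]
tool_rot: [3.14, -0.001, 0.03]
contact_force: [0.4, -7.7, 5.6]
opening: 25.3
grip_force: 61.5
```

Call:
drive_tool(deltas=[[0,0.1,0,0],[0,0.2,0,0],[0,0.3,0,0],[0,0.3,0,0],[0,0.4,0,0],[0,0.4,0,0],[0,0.4,0,0],[0,0.4,0,0],[0,0.4,0,0],[0,0.3,0,0],[0,0.2,0,0],[0,0.2,0,0],[0,0,0,0],[0,0,0,0]])

```text
t: 12.65
position: [565.2, -119.6, 26.7]
tool_rot: [-3.14, 0.0, 0.031]
contact_force: [0.3, 4.3, 8.6]
opening: 25.1
grip_force: 61.8
```

```bash
python3 look.py w5.png | head -12; python3 - <<'E'
from h import *
d=grab("side"); print("side");blobs(d,measure(d)[1][250:] if 0 else measure(d)[1],18,300)
E
```

```text
12.65 [ 565.2 -119.6   26.7] [-3.1398  0.      0.0306]
wrist feet18
px 257,270 xy 551.1 -119.8 size 111.1 34.8 ang 1.78
bar19
px 21,226 xy 566.9 -7.5 size 122.5 4.5 ang 1.79
px 254,134 xy 612.0 -118.1 size 123.0 70.4 ang 1.68
line3
px 217,344 xy 494.1 -99.8 size 18.0 5.8 ang 2.19
px 290,343 xy 495.8 -143.5 size 18.7 5.8 ang 0.50
px 21,226 xy 559.2 4.1 size 135.5 5.0 ang 1.79
px 254,134 xy 609.0 -118.2 size 136.0 77.9 ang 1.68
top feet18
side
px 173,375 xy 585.3 144.1 size 83.3 27.8 ang 29.86
px 285,349 xy 468.9 34.8 size 58.6 55.1 ang -67.47
px 113,355 xy 678.1 163.2 size 66.7 66.2 ang 59.12
px 227,323 xy 564.6 38.0 size 56.8 53.4 ang -56.72
px 180,302 xy 650.6 41.4 size 57.2 54.0 ang -48.96
px 289,253 xy 544.2 -139.9 size 72.7 47.8 ang -71.18
px 432,280 xy 325.7 -339.6 size 697.6 151.4 ang -79.45
px 483,175 xy 384.9 -930.7 size 1677.6 263.8 ang -85.31
px 484,11 xy 426.6 -1851.5 size 537.2 205.9 ang 85.85
px 425,17 xy 629.2 -1670.9 size 621.9 77.1 ang 86.03
px 257,159 xy 738.0 -708.0 size 1938.0 576.4 ang -83.67
```

View pics/w5.png

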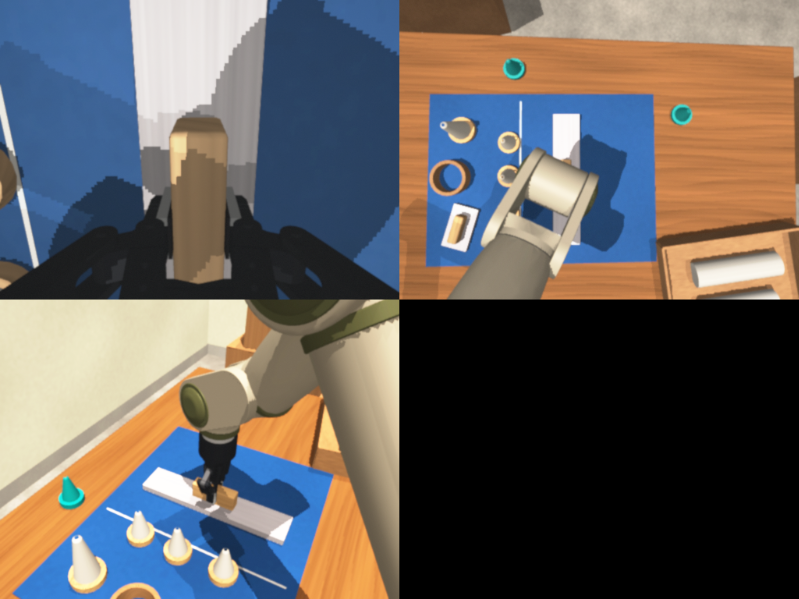

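All three cones stand upright in a row at the line, and the straightedge is 88 mm back. Releasing and rising.

Call:
drive_tool(deltas=[[0,0,0,0],[0,0,0,0],[0,0,0,0],[0,0,0,0],[0,0,0,0],[0,0,0,0]], grip=-1)

```text
t: 13.6
position: [565.3, -120.6, 26.3]
tool_rot: [-3.142, 0.0, 0.031]
contact_force: [0.2, 0.2, 0.1]
opening: 85.2
grip_force: 0.0
```

Call:
drive_tool(deltas=[[0,0,-0.3,0],[0,0,-0.5,0],[0,0,-0.8,0],[0,0,-0.8,0],[0,0,-0.8,0],[0,0,-0.8,0],[0,0,-0.8,0],[0,0,-0.8,0],[0,0.6,-0.6,0],[0,1,0,0],[0,1,0,0],[0,1,0,0],[0,1,0,0],[0,1,0,0],[0,1,0,0],[0,1,0,0],[0,1,0,0],[0,1,0,0],[0,0.5,0,0],[0,0,0,0]])

```text
t: 16.1
position: [572.9, -373.7, 180.9]
tool_rot: [-3.141, 0.0, 0.03]
contact_force: [0.4, 0.5, -0.2]
opening: 85.2
grip_force: 0.0
```

```bash
python3 - <<'E'
from h import *
s=readout.sense();print(s["t"],s["position"])
t=grab("top");d=grab("side");w=world(t)
b,wd,wh=measure(t)
for m in(wd,wh): m[:,330:]=0;m[:115]=0
print("feet");blobs(t,wd,18,100);print("bar");blobs(t,wh,19,100)
for r in (140,205,300): 
  x=np.flatnonzero(wh[r,150:162])+150; print(r,x,plane(t,[[x.mean(),r]],3))
save({"color":np.hstack([cv2.resize(t["color"][110:345,30:335],None,fx=1.3,fy=1.3),cv2.resize(d["color"][80:385],(399,305))])},"fin.png")
E
```

```text
16.1 [ 572.90101918 -373.71882031  180.94500686]
feet
px 72,293 xy 429.2 158.4 size 74.3 24.6 ang -12.94
px 139,273 xy 470.6 26.3 size 55.9 53.8 ang -88.99
px 140,225 xy 566.9 30.0 size 55.0 53.2 ang -43.17
px 62,227 xy 559.6 184.8 size 91.0 86.2 ang -88.67
px 213,229 xy 562.0 -118.8 size 103.9 26.5 ang 1.71
px 140,182 xy 655.2 32.5 size 54.5 53.3 ang -87.85
px 81,166 xy 683.7 155.1 size 63.8 63.4 ang -88.52
px 143,242 xy 523.0 -26.0 size 674.3 545.0 ang -88.10
bar
px 310,349 xy 341.1 -299.4 size 167.1 119.5 ang 0.67
px 137,274 xy 468.7 29.8 size 35.8 33.8 ang -89.03
px 77,291 xy 434.2 147.4 size 112.7 67.9 ang -14.59
px 138,225 xy 566.3 32.2 size 36.6 33.0 ang -42.95
px 134,182 xy 654.9 39.3 size 57.4 44.3 ang 2.20
px 72,165 xy 679.2 168.9 size 70.6 70.2 ang 19.74
px 213,229 xy 563.7 -120.8 size 340.0 71.1 ang 1.79
px 150,236 xy 561.5 28.0 size 401.8 60.8 ang 1.59
140 [154 155 156] [[745.17247673   9.75424014   3.        ]]
205 [154 155] [[609.11834065   5.68746051   3.        ]]
300 [153 154 155] [[414.90786504  -0.58567731   3.        ]]Traceback (most recent call last):
  File "<stdin>", line 9, in <module>
    return _nx.concatenate(arrs, 1, dtype=dtype, casting=casting)
           ~~~~~~~~~~~~~~~^^^^^^^^^^^^^^^^^^^^^^^^^^^^^^^^^^^^^^^
ValueError: all the input array dimensions except for the concatenation axis must match exactly, but along dimension 0, the array at index 0 has size 306 and the array at index 1 has size 305
```

```bash
python3 - <<'E'
from h import *
t=grab("top");d=grab("side")
save({"color":np.hstack([cv2.resize(t["color"][125:335,95:235],(400,600),interpolation=cv2.INTER_CUBIC),cv2.resize(d["color"][180:384,80:380],(400,600))])},"fin.png")
hs=cv2.cvtColor(t["color"],cv2.COLOR_RGB2HSV)
for r in (182,225,273): print(r,hs[r,148:162].tolist())
E
```

```text
182 [[17, 49, 152], [16, 92, 213], [21, 92, 251], [23, 90, 253], [22, 94, 252], [19, 109, 243], [15, 99, 175], [8, 19, 144], [109, 73, 164], [107, 149, 193], [107, 168, 202], [107, 169, 202], [107, 170, 202], [107, 171, 203]]
225 [[18, 56, 154], [18, 93, 215], [25, 80, 251], [27, 70, 254], [25, 80, 251], [19, 105, 225], [16, 77, 166], [13, 15, 151], [109, 66, 143], [107, 153, 158], [107, 169, 193], [107, 170, 204], [107, 171, 204], [107, 171, 206]]
273 [[18, 70, 167], [20, 97, 228], [26, 78, 252], [27, 70, 254], [24, 86, 249], [18, 106, 199], [15, 60, 157], [10, 9, 162], [110, 88, 159], [107, 166, 190], [107, 171, 203], [107, 169, 205], [107, 170, 208], [107, 170, 207]]
```

View pics/fin.png

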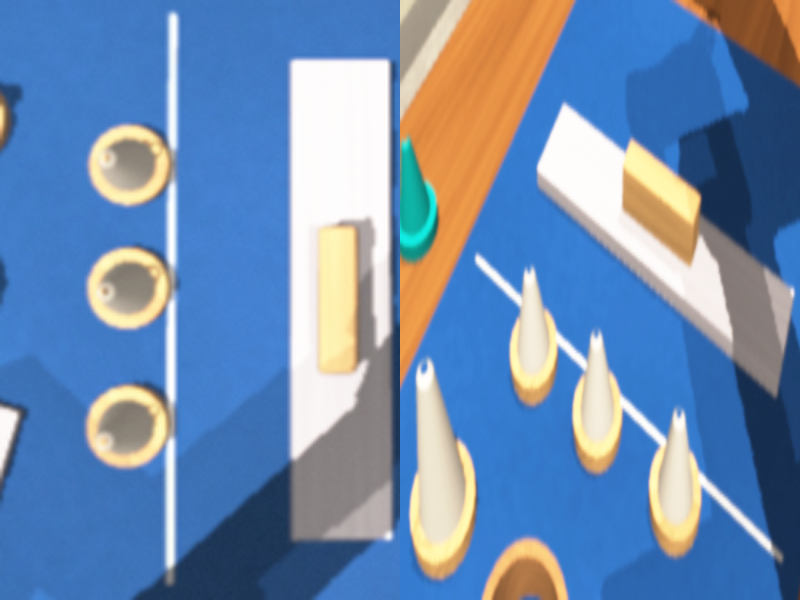

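The final picture shows all three feet with their near sides on the line (top crop, right edges at about x=170). The cones are upright and in a straight row, and the bar lies flat and free about 88 mm back.

```bash
python3 -c "
from station import order; print(order.sign_off())"
```

```text
the job is handed in; nothing more can be done
None
```

The three cones stand upright in a straight row with the near side of each foot on the line, to within about 2 mm by the cameras. The straightedge lies flat on the mat about 88 mm back, let go, and I handed the job in at about 16 s.

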